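Chuck a cup blank with the sunk clamp knob

ROBOT

A 7-joint arm with a two-finger parallel gripper is mounted at the origin on the work surface. World frame = base frame: x ahead of the robot, y to its left, z up, the work surface at z = 0. Lengths are in m, angles in rad, forces in N, time in s.
With the tool pointing down it reaches from about 0.4 to 0.85 m from the base axis. Payload 6.9 kg.
Tool frame: the origin (TCP) lies midway between the tips of the shut fingers; the grasp point (between the pads) lies 19 mm behind it (bot.grasp_offset is the distance from the TCP to the grasp point, in m); z points along the fingers, y is the line along which they close (so a half turn about z gives the same grasp; the last joint's range is limited). The gripper opens to 85 mm and grips with 20 to 120 N. Pads are 22 mm wide; open, the fingers measure 114 mm over their backs; the gripper's body (76 mm by 85 mm) begins 54 mm behind the grasp point. The pads swing forward as they close: fully open they stand 13 mm farther back than shut.
Start: joints at [-1.214, 0.507, -0.238, 1.5, 0.126, 1.149, -0.155], TCP at [0.156, 0.605, 0.231] pointing down, gripper open.
Joint ranges: [-3.08, 3.08], [-0.24, 2.05], [-1.43, 1.35], [0, 2.5], [-1.52, 4.66], [0.17, 1.96], [-2.89, 2.89]. Speed limits (rad/s): [2.39, 2.39, 3.14, 3.14, 3.14, 3.14, 3.14].

INTERFACE

Orientations are given as a rotation vector (axis times angle).
In Python, from cell import sensors, eyes, job, bot gives the robot as it stands.
- The arm moves only by the tool servo_tool, never from a script. Its argument "motion" is a list of rows, each an object of numbers: "tx", "ty", "tz": the shift along the tool's x, y, z in m; "wx", "wy", "wz": the turn, a rotation vector about the tool's x, y, z in degrees; "fingers": the closure, from -1 (fully open) to 1 (shut), so that 0 is half open. A call has 1 to 12 rows; each row is the pose to reach, as a shift and turn from the pose commanded when the call began, along the tool's axes at that moment; what a row does not reach only later rows make up. A row lasts 1/10 s, in which the tool goes at most 50 mm and 8.59 degrees, less where a joint would pass 70% of its speed; a pose out of reach is approached as far as the arm can. A call with a gripper value outside its range is refused whole. The fingers move at their own pace and stop on an object; "force" is the grip in N (left out, the last holds). Time passes only in rows, so rows that repeat a pose let the fingers close. It gives the time, the measured TCP pose, the force, the opening and the grip force at its end, in the units of the state.
- sensors.sense(): the state, without advancing time (a new reading comes with each control period).
- eyes.camera(name): name is "scene" or "top"; returns a dict with "img" (400x640x3 uint8, blue, green, red), "K" (3x3 intrinsics, pixels), "view" (4x4, takes a point from world to camera coordinates). Camera axes: x right, y up, looking along -z (the intrinsics and any distortion apply to the point x, -y, -z); pixel columns grow to the right and rows downward; lengths in m; the calibration is good to about 2 mm. A picture is of the moment at which its call begins. There is no depth.
- job.job_done(): hands the job in; it is judged then, once.
Trained networks look in a picture, given as the dict that the camera call returned (one of the last four; its "shot" number tells which), for a name from the list of things; names that differ only in an ending like _2 or _b are one class to them, and where a whole thing is asked for, a point or a joint stands for the part that bears it (a point fixed in the world has none). Each returns a list of dicts, best first, with "conf" (0 to 1); they miss things now and then, are a little off and sometimes report something else, mostly with a low value. They report only what shows in the picture. A call takes as long as a camera call. They do not tell look-alikes from the thing itself.
- eyes.recognise(thing, picture): "centre" ([x, y, z] in m, in world coordinates, good to about 4 mm: the middle of the surface that is visible of it).
The state is a dict: "t": time; "joint_positions": joint angles; "joint_velocities": joint speeds; "effort": joint torques, N m; "tool_pos": TCP position; "ee_rot": TCP orientation; "wrist_force": force on the tool from outside, world axes, zero at the start; "ft_torque": the same for the moment, N m; "opening": finger opening in m; "grasp_force": force on a finger pad.
Only numpy, scipy, OpenCV 4.12 (cv2) and the standard library are available. Lean on these libraries where they do the work, as an engineer would, in place of code of your own. Each camera call takes 0.05 s, during which the arm holds its last target. There are 200 camera calls.

TASK

Stand the cup blank that sits on a wooden disc upright in the nest of the lacquering chuck, between the V jaw and the spring pad, and let go of it. Then turn the small knob sunk in the chuck's well clockwise, in as many grips as it takes, until the pad holds the disc home in the V with about 10 N (6 to 14 N is good; 18 N bruises the wood). Do not bear hard on the chuck with the gripper (stay under 15 N), leave the other things where they are, and finish clear of everything.

Things in the scene. Friction and masses are not known exactly. Their poses are not given: they have to be found in the camera images.
- cup: The work: pale tapered wooden cup blank, closed end up, fixed on a darker wooden disc; one rigid piece, 105 mm high, about 0.22 kg. Disc 64 mm diameter, 18 mm high, at the bottom; above it the cup tapers from 52 mm diameter at 18 mm height to 45 mm at the top. Origin: centre of the disc's underside, z up. Starts upright on the table; two other blanks near it have no disc.
- chuck: Lacquering chuck: grey steel block fixed to the table, 130 mm (its x) by 320 mm (its y) by 60 mm high. Origin: centre of its underside, on the table. The nest with the V jaw is on top at its -y end, a dark sleeve 28 mm tall in the middle (y -24 to +12 mm), from which the pad comes out towards -y, and a round well with the knob at y = +90 mm.
- well_rim (a point): Centre of the well's mouth in the chuck's top, 60 mm above the table, on the knob's axis. The well is 72 mm in diameter and 35 mm deep; its wall leaves about 30 mm beside each flat of the knob's grip bar, so a gripper fits in only part-opened and centred.
- knob: Small black clamp knob. Origin: on its axis at the well's floor, 25 mm above the table, z up. A disc of 34 mm diameter, 5 mm high, carries an upright grip bar 32 mm long (knob's x), 12 mm thick (knob's y), from 5 to 31 mm above the origin; its top is 4 mm below the well's rim. A white line marks the +x half. The x axis turns with the knob.
- knob_grip (a point): Point on the knob's axis at mid height of the bar, 43 mm above the table. Clockwise seen from above drives the pad towards the V, 8 mm per rad; anticlockwise draws it back. Stiff: friction about 0.16 N m, plus 0.008 N m per newton of clamping; stays where left. Turns 4.5 rad in all; starts 0 to 0.4 rad from the open end, where its x lies along the chuck's x.
- pad: Grey clamp pad in front of the sleeve, 30 mm wide, 8 mm thick, 2 to 20 mm above the chuck's top. Origin: centre of the face that presses on the disc; it faces and moves along the chuck's -y. Spring-mounted: yields 0.29 mm per newton (3.5 N per mm), 8 mm at most. Once it has pushed the disc home in the V, each 0.1 rad of knob adds 2.8 N, so 10 N is 0.36 rad past firm contact.
- vee: Fixed steel V jaw on the chuck's top, 18 mm tall, open towards the pad; its place along the chuck's y varies. Axes as the chuck's. Origin: where the centre of the disc's underside is when home against both faces, 60 mm above the table. At first the pad's face is 42 to 52 mm from it: 10 to 20 mm of play. Stand the disc within 3 mm sideways of the middle of the V, or it may wedge on one face.
- tumbler: Bystander: straight wooden cylinder blank without a disc, 50 mm diameter, 110 mm high. Origin: centre of underside.
- bowl_blank: Bystander: wooden bowl blank flaring upward from 40 to 84 mm diameter, 55 mm high, without a disc. Origin: centre of underside.
- dish: Bystander: white ceramic bowl, 120 mm across, 40 mm high. Origin: centre of underside.
- brush: Bystander: flat dark lacquer brush, lying, 180 mm long, 34 mm wide, 11 mm high. Origin: underside, near the middle.
- scraper: Bystander: scraper with wooden handle and steel blade, lying, 180 mm long. Origin: underside, near the middle.
- jar: Bystander: amber glass jar with black cap, 60 mm diameter, 75 mm high. Origin: centre of underside.
- tin: Bystander: steel tin, 68 mm diameter, 90 mm high. Origin: centre of underside.
Not all that is in view belongs to the job. Leave any turquoise look-alike of the cup alone.

How it is judged:
On the way, in this order (a step that is already met when the one before it is completed fails the run):
1. the cup blank stands upright on the chuck between the V jaw and the pad, let go, not yet clamped (z of cup in the frame of vee between -0.004 and 0.004 m and angle between cup's own z axis and vertical below 0.08 rad and horizontal distance between cup and vee below 0.028 m and contact force between the fingers and cup below 0.1 N and contact force between pad and cup below 3 N), for 0.2 s.
2. the knob has brought the pad to bear on the disc with at least 6 N (contact force between pad and cup above 6 N), for 0.2 s.
At the end, for the whole second after the job is handed in: The cup blank stands upright (within about 4.5 degrees) on the chuck's top (within 4 mm), its axis within 6 mm of home in the V jaw, touching the V, and the pad holds it with 6 to 14 N, everything at rest (z of cup in the frame of vee between -0.004 and 0.004 m and angle between cup's own z axis and vertical below 0.08 rad and horizontal distance between cup and vee below 0.006 m and contact force between pad and cup between 6 and 14 N and contact force between vee and cup above 3 N and linear speed of cup below 0.01 m/s).
It fails at once if the pad squeezed the blank with more than 18 N (contact force between pad and cup above 18 N).
It fails at once if the gripper or arm bore on the chuck with more than 15 N (contact force between any of the fingers, the arm and chuck above 15 N).
It fails at once if another thing was shifted by more than 30 mm (distance of any of tumbler, bowl_blank, dish, brush, scraper, jar, tin from where it was at the start of the episode above 0.03 m).
It also fails if it takes over 72 s, if anything falls off the work surface, if the arm or the gripper's body presses on something with over 40 N, if the wrist force passes 120 N, or if a joint passes its speed limit or range.

## Working session

There is one attempt and no reset: what is moved stays moved. The work goes in short steps, Python scripts to look and compute and a tool call to move; the robot and the scene stay as the last step left them, time stands still between calls to the robot, and variables do not carry over. Pictures are saved under pics/ and viewed, at most 10 in all, crops included, and the job is handed in when it is done.

Besides the shell and the picture viewer there is one more tool, called after ">>>" as a command line: name --argument value ..., lists and objects as JSON in quotes. servo_tool: Moves the arm, as the interface text tells. Its arguments: {"type":"object","properties":{"motion":{"type":"array"},"force":{"type":"number"}},"required":["motion"]}

```bash
mkdir -p pics; ls; python3 - <<'E'
from cell import sensors, eyes, job, bot
import cv2,numpy as np
s=sensors.sense();print(s['t'],s['tool_pos'],s['ee_rot'],s['opening'],bot.grasp_offset)
for n in ['top','scene']:
    p=eyes.camera(n);cv2.imwrite(f'pics/{n}0.png',p['img']);np.savez(f'{n}.npz',K=p['K'],view=p['view']);print(n,p['K'].tolist(),p['view'].round(3).tolist(),[k for k in p])
    for th in ['cup','chuck','knob','pad','vee','tumbler','bowl_blank','dish','brush','scraper','jar','tin']:
        print(th,[(np.round(d['centre'],3).tolist(),round(d['conf'],2)) for d in eyes.recognise(th,p)][:3])
print(sensors.sense()['t'])
E
```

```text
pics
0.0 [0.15568573 0.60477206 0.2304241 ] [-3.94507199e-01 -3.11653949e+00  2.83113992e-03] 0.08549882461043169 0.0187
top [[454.3862958666768, 0.0, 316.35473982831274], [0.0, 454.3862958666768, 208.32456345788378], [0.0, 0.0, 1.0]] [[-0.026, -0.999, -0.028, 0.043], [0.99, -0.029, 0.136, -0.555], [-0.137, -0.024, 0.99, -1.188], [0.0, 0.0, 0.0, 1.0]] ['img', 'K', 'view', 'shot']
cup [([0.322, 0.317, 0.089], 0.65), ([0.473, 0.247, 0.092], 0.56), ([0.564, 0.156, 0.091], 0.56)]
chuck [([0.592, -0.058, 0.063], 0.57)]
knob []
pad [([0.581, 0.023, 0.031], 0.65), ([0.6, -0.106, 0.087], 0.4)]
vee [([0.621, -0.196, 0.081], 0.78)]
tumbler [([0.613, 0.255, 0.11], 0.6), ([0.711, 0.323, 0.089], 0.32)]
bowl_blank [([0.549, 0.368, 0.054], 0.89)]
dish [([0.391, -0.36, 0.015], 0.68)]
brush [([0.378, 0.08, 0.011], 0.67)]
scraper [([0.774, 0.154, 0.004], 0.68)]
jar [([0.744, -0.307, 0.069], 0.6), ([0.544, 0.368, 0.054], 0.48), ([0.582, 0.019, 0.032], 0.23)]
tin [([0.712, 0.325, 0.091], 0.76)]
scene [[488.22733662500764, 0.0, 316.61503600434827], [0.0, 488.22733662500764, 204.79389363223456], [0.0, 0.0, 1.0]] [[0.597, 0.802, -0.015, -0.333], [-0.584, 0.448, 0.677, 0.261], [0.55, -0.395, 0.736, -1.657], [0.0, 0.0, 0.0, 1.0]] ['img', 'K', 'view', 'shot']
cup [([0.489, 0.243, 0.073], 0.84), ([0.335, 0.312, 0.063], 0.79), ([0.58, 0.146, 0.058], 0.65)]
chuck [([0.626, -0.088, 0.064], 0.6)]
knob [([0.585, 0.017, 0.053], 0.7), ([0.624, -0.092, 0.059], 0.23)]
pad [([0.604, -0.11, 0.079], 0.63), ([0.584, 0.017, 0.051], 0.36), ([0.734, 0.314, 0.072], 0.32)]
vee [([0.629, -0.196, 0.085], 0.58)]
tumbler [([0.634, 0.25, 0.076], 0.97)]
bowl_blank [([0.554, 0.367, 0.054], 0.83)]
dish [([0.376, -0.348, 0.021], 0.65)]
brush [([0.383, 0.08, 0.014], 0.75)]
scraper [([0.779, 0.141, 0.007], 0.97)]
jar [([0.765, -0.314, 0.07], 0.85)]
tin [([0.735, 0.315, 0.076], 0.72)]
1.3
```

View pics/top0.png

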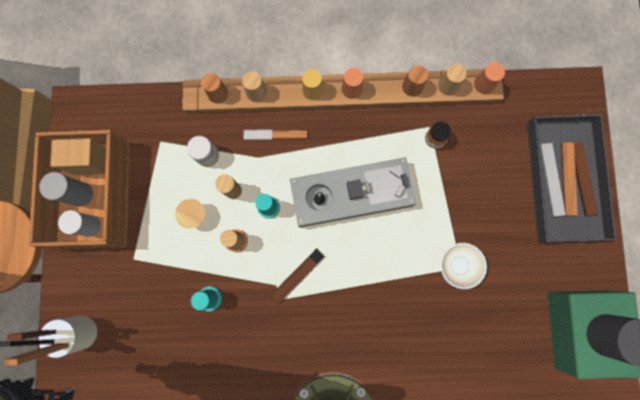

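View pics/scene0.png

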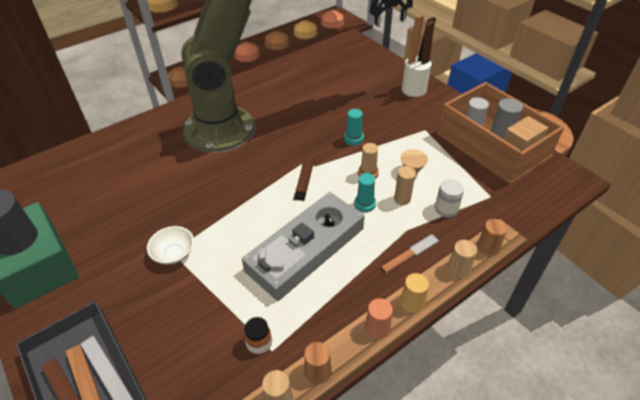

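Top view: cup on its disc at about (233,240), between the tumbler (228,186) and the turquoise look-alike (267,205). The chuck is at (355,192), with the knob at (320,197) and the V at (402,180). I'll rectify both views onto the chuck top plane to refine.

```bash
cat > h.py <<'E'
import numpy as np,cv2
def load(n):
    d=np.load(n+'.npz');return d['K'],d['view']
def proj(n,P):
    K,V=load(n);P=np.atleast_2d(P);c=P@V[:3,:3].T+V[:3,3]
    c=c*[1,-1,-1];u=c@K.T;return u[:,:2]/u[:,2:]
def ray(n,uv,z):
    K,V=load(n);R,t=V[:3,:3],V[:3,3];o=-R.T@t
    d=R.T@(np.array([1,-1,-1])*(np.linalg.inv(K)@np.r_[uv,1]));return o+d*(z-o[2])/d[2]
def warp(n,img,c,yaw,z,hu,hv,s):
    # right = local y, down = local -x ; c centre
    ex=np.array([np.cos(yaw),np.sin(yaw)]);ey=np.array([-ex[1],ex[0]])
    q=[(-hu,hv),(hu,hv),(hu,-hv),(-hu,-hv)]
    W=np.array([np.r_[c+ey*a+ex*b,z] for a,b in q])
    w,h=int(2*hu*s),int(2*hv*s)
    H=cv2.getPerspectiveTransform(proj(n,W).astype(np.float32),np.float32([[0,0],[w,0],[w,h],[0,h]]))
    return cv2.warpPerspective(img,H,(w,h),flags=cv2.INTER_CUBIC)
E
python3 - <<'E'
from h import *
c=np.array([.6015,-.0716]);y=.184
a=[warp(n,cv2.imread(f'pics/{n}0.png'),c,y,.06,.19,.072,2000) for n in('top','scene')]
a=np.vstack(a)
for k in range(0,760,100):cv2.line(a,(k,0),(k,5),(0,0,255),1)
cv2.imwrite('pics/chuck.png',a)
c=np.array([.48,.245]);b=[]
for z in(.105,.018):
  b.append(np.hstack([warp(n,cv2.imread(f'pics/{n}0.png'),c,0,z,.07,.05,2500) for n in('top','scene')]))
b=np.vstack(b)
for X in(175,525):
  for Y in(125,375):cv2.drawMarker(b,(X,Y),(0,0,255),0,10)
cv2.imwrite('pics/cup.png',b)
E
```

```text
(no output)
```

View pics/chuck.png

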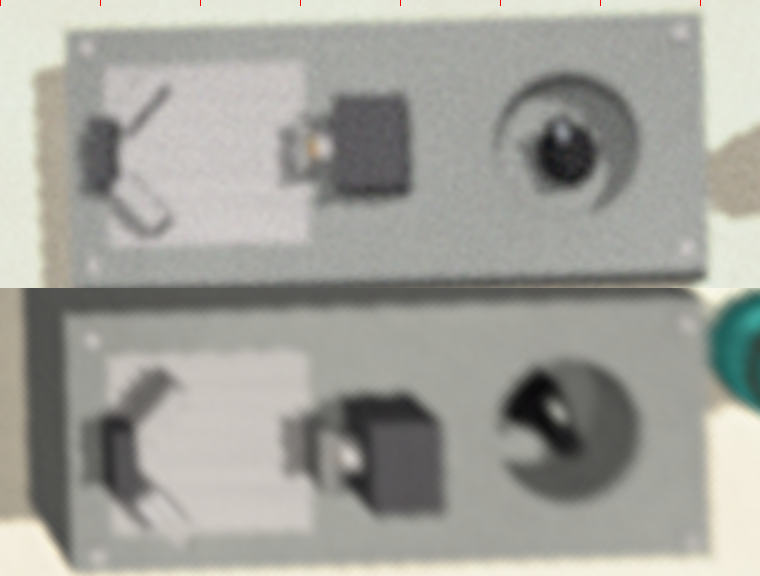

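View pics/cup.png

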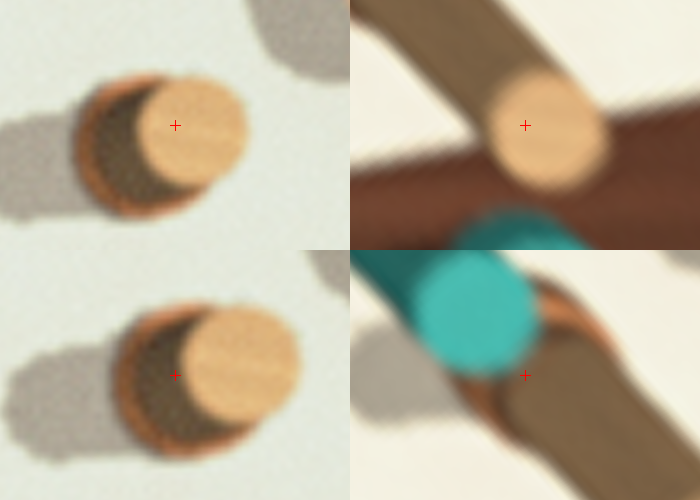

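Both views show the cup top ring clearly. They give the cup axis as about (0.478, 0.252). The chuck yaw comes to about 0.157 and the well to about (0.584, 0.021). Next I'll look closely at the V, pad and knob in a corrected frame.

```bash
python3 - <<'E'
from h import *
y0=.184;c0=np.array([.6015,-.0716])
f=lambda u,v:c0+np.array([-np.sin(y0),np.cos(y0)])*u+np.array([np.cos(y0),np.sin(y0)])*v
yaw=.157
ex=np.array([np.cos(yaw),np.sin(yaw)]);ey=np.array([-ex[1],ex[0]])
c=(f(.0047,-.00325)+f(.0942,0)-.09*ey)/2
print('c',c,'well',c+.09*ey)
np.save('chuck.npy',np.r_[c,yaw])
rows=[]
for n in('top','scene'):
  im=cv2.imread(f'pics/{n}0.png')
  v=warp(n,im,c-.09*ey,yaw,.078,.065,.0375,4000)   # local y -155..-25, x +-37.5
  k=warp(n,im,c+.09*ey,yaw,.056,.025,.0375,4000)
  for i in range(0,520,40):cv2.line(v,(i,0),(i,8 if i%200 else 16),(0,0,255),1)
  cv2.line(v,(0,150),(520,150),(0,0,255),1);cv2.drawMarker(k,(100,150),(0,0,255),0,14)
  rows.append(np.hstack([v,k]))
cv2.imwrite('pics/v.png',np.vstack(rows))
E
```

```text
c [ 0.5978909  -0.06772858] well [0.58381887 0.02116449]
```

View pics/v.png

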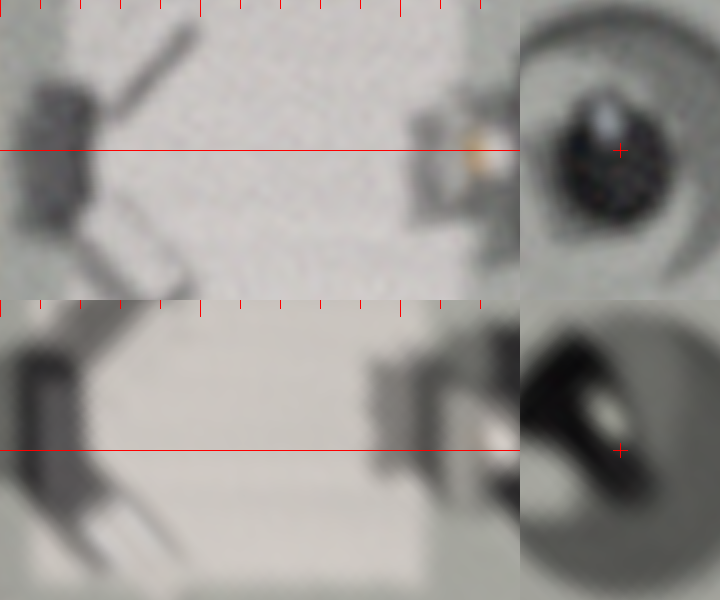

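The top and scene views agree that the pad face is at local y ≈ -45 mm. The V apex is at about -136 mm, so home is about -91 mm and the play about 14 mm. The knob's white line is tilted roughly 0.2–0.3 rad clockwise.

```bash
cat >> h.py <<'E'
from scipy.spatial.transform import Rotation as Ro
def go(pos,psi,lift=None):
    from cell import sensors
    s=sensors.sense();R=Ro.from_rotvec(s['ee_rot']);p=np.array(s['tool_pos'])
    ty=np.deg2rad(psi);T=Ro.from_matrix(np.array([[np.sin(ty),np.cos(ty),0],[-np.cos(ty),np.sin(ty),0],[0,0,-1]]))
    w=(R.inv()*T).as_rotvec(degrees=True);m=R.as_matrix()
    print('t',s['t'],'p',p.round(4),'psi',np.rad2deg(np.arctan2(m[1,1],m[0,1])).round(1),'tilt',m[2].round(3),'F',np.round(s['wrist_force'],2),'M',np.round(s['ft_torque'],3),'open',s['opening'],'g',s['grasp_force'])
    print('q',np.round(s['joint_positions'],2),'shift',R.inv().apply(np.array(pos)-p).round(4),'turn',w.round(2))
E
python3 -c "
from h import *
go([.478,.252,.2],9);go([.478,.252,.046],9);c=np.load('chuck.npy');print(-np.linalg.inv(load('top')[1])[:3,3],-np.linalg.inv(load('scene')[1])[:3,3])"
```

```text
Traceback (most recent call last):
  File "h.py", line 22, in go
    ty=np.deg2rad(psi);T=Ro.from_matrix(np.array([[np.sin(ty),np.cos(ty),0],[-np.cos(ty),np.sin(ty),0],[0,0,-1]]))
                         ~~~~~~~~~~~~~~^^^^^^^^^^^^^^^^^^^^^^^^^^^^^^^^^^^^^^^^^^^^^^^^^^^^^^^^^^^^^^^^^^^^^^^^^^^
  File "scipy/spatial/transform/_rotation.pyx", line 1143, in scipy.spatial.transform._rotation.Rotation.from_matrix
ValueError: Non-positive determinant (left-handed or null coordinate frame) in rotation matrix 0: [[ 0.15643447  0.98768834  0.        ]
 [-0.98768834  0.15643447  0.        ]
 [ 0.          0.         -1.        ]].
```

```bash
sed -i 's/\[\[np.sin(ty),np.cos(ty),0\],\[-np.cos(ty)/[[-np.sin(ty),np.cos(ty),0],[np.cos(ty)/' h.py
python3 -c "
from h import *
go([.478,.252,.2],9);go([.478,.252,.046],9)"
```

```text
t 1.3 p [0.1557 0.6053 0.2313] psi 75.6 tilt [ 0. -0. -1.] F [ 0.07 -0.15  0.1 ] M [-0.028 -0.042  0.004] open 0.08524842342707678 g 0.0
q [-1.21  0.51 -0.24  1.5   0.13  1.15 -0.15] shift [-0.4001 -0.2618  0.0313] turn [-0.    0.   66.57]
t 1.3 p [0.1557 0.6053 0.2313] psi 75.6 tilt [ 0. -0. -1.] F [ 0.07 -0.15  0.1 ] M [-0.028 -0.042  0.004] open 0.08524842342707678 g 0.0
q [-1.21  0.51 -0.24  1.5   0.13  1.15 -0.15] shift [-0.4001 -0.2618  0.1853] turn [-0.    0.   66.57]
```

>>> servo_tool --motion '[{"tx": -0.04, "ty": -0.026, "tz": 0, "wz": 6.6, "fingers": -1}, {"tx": -0.08, "ty": -0.052, "tz": 0, "wz": 13.3}, {"tx": -0.12, "ty": -0.078, "tz": 0, "wz": 20}, {"tx": -0.16, "ty": -0.105, "tz": 0, "wz": 26.6}, {"tx": -0.2, "ty": -0.131, "tz": 0, "wz": 33.3}, {"tx": -0.24, "ty": -0.157, "tz": 0, "wz": 40}, {"tx": -0.28, "ty": -0.183, "tz": 0.01, "wz": 46.6}, {"tx": -0.32, "ty": -0.209, "tz": 0.015, "wz": 53.3}, {"tx": -0.36, "ty": -0.235, "tz": 0.02, "wz": 60}, {"tx": -0.4, "ty": -0.262, "tz": 0.031, "wz": 66.6}, {"tx": -0.4, "ty": -0.262, "tz": 0.031, "wz": 66.6}, {"tx": -0.4, "ty": -0.262, "tz": 0.031, "wz": 66.6}]'

```text
schema error: expected keys tx, ty, tz, wx, wy, wz, fingers
```

```bash
python3 -c "
from h import *
go([.478,.252,.046],9)"
```

```text
t 1.3 p [0.1557 0.6053 0.2313] psi 75.6 tilt [ 0. -0. -1.] F [ 0.07 -0.15  0.1 ] M [-0.028 -0.042  0.004] open 0.08524842342707678 g 0.0
q [-1.21  0.51 -0.24  1.5   0.13  1.15 -0.15] shift [-0.4001 -0.2618  0.1853] turn [-0.    0.   66.57]
```

>>> servo_tool --motion '[{"tx": -0.04, "ty": -0.026, "tz": 0, "wx": 0, "wy": 0, "wz": 6.6, "fingers": -1}, {"tx": -0.08, "ty": -0.052, "tz": 0, "wx": 0, "wy": 0, "wz": 13.3, "fingers": -1}, {"tx": -0.12, "ty": -0.078, "tz": 0, "wx": 0, "wy": 0, "wz": 20, "fingers": -1}, {"tx": -0.16, "ty": -0.105, "tz": 0, "wx": 0, "wy": 0, "wz": 26.6, "fingers": -1}, {"tx": -0.2, "ty": -0.131, "tz": 0, "wx": 0, "wy": 0, "wz": 33.3, "fingers": -1}, {"tx": -0.24, "ty": -0.157, "tz": 0, "wx": 0, "wy": 0, "wz": 40, "fingers": -1}, {"tx": -0.28, "ty": -0.183, "tz": 0.01, "wx": 0, "wy": 0, "wz": 46.6, "fingers": -1}, {"tx": -0.32, "ty": -0.209, "tz": 0.015, "wx": 0, "wy": 0, "wz": 53.3, "fingers": -1}, {"tx": -0.36, "ty": -0.235, "tz": 0.02, "wx": 0, "wy": 0, "wz": 60, "fingers": -1}, {"tx": -0.4, "ty": -0.262, "tz": 0.031, "wx": 0, "wy": 0, "wz": 66.6, "fingers": -1}, {"tx": -0.4, "ty": -0.262, "tz": 0.031, "wx": 0, "wy": 0, "wz": 66.6, "fingers": -1}, {"tx": -0.4, "ty": -0.262, "tz": 0.031, "wx": 0, "wy": 0, "wz": 66.6, "fingers": -1}]'

```text
t: 2.5
tool_pos: [0.4783, 0.2509, 0.2]
ee_rot: [-2.043, -2.386, 0.001]
wrist_force: [-0.5, 0.4, 0.0]
opening: 0.0853
grasp_force: 0.0
```

```bash
python3 -c "
from h import *
go([.478,.252,.046],9)"
```

```text
t 2.5 p [0.4783 0.2509 0.2   ] psi 8.9 tilt [-0.    -0.001 -1.   ] F [-0.49  0.39  0.04] M [ 0.094  0.028 -0.052] open 0.08527545067406148 g 0.0
q [-0.62  0.4   0.13  1.78 -0.06  0.97 -0.31] shift [0.0012 0.     0.154 ] turn [-0.04  0.02 -0.15]
```

>>> servo_tool --motion '[{"tx": 0.001, "ty": 0, "tz": 0.04, "wx": 0, "wy": 0, "wz": 0, "fingers": -1}, {"tx": 0.001, "ty": 0, "tz": 0.08, "wx": 0, "wy": 0, "wz": 0, "fingers": -1}, {"tx": 0.001, "ty": 0, "tz": 0.12, "wx": 0, "wy": 0, "wz": 0, "fingers": -1}, {"tx": 0.001, "ty": 0, "tz": 0.154, "wx": 0, "wy": 0, "wz": 0, "fingers": -1}, {"tx": 0.001, "ty": 0, "tz": 0.154, "wx": 0, "wy": 0, "wz": 0, "fingers": -1}, {"tx": 0.001, "ty": 0, "tz": 0.154, "wx": 0, "wy": 0, "wz": 0, "fingers": 0.3}, {"tx": 0.001, "ty": 0, "tz": 0.154, "wx": 0, "wy": 0, "wz": 0, "fingers": 0.3}, {"tx": 0.001, "ty": 0, "tz": 0.154, "wx": 0, "wy": 0, "wz": 0, "fingers": 0.3}, {"tx": 0.001, "ty": 0, "tz": 0.154, "wx": 0, "wy": 0, "wz": 0, "fingers": 0.3}, {"tx": 0.001, "ty": 0, "tz": 0.154, "wx": 0, "wy": 0, "wz": 0, "fingers": 0.3}, {"tx": 0.001, "ty": 0, "tz": 0.154, "wx": 0, "wy": 0, "wz": 0, "fingers": 0.3}]' --force 30

```text
t: 3.6
tool_pos: [0.4786, 0.2539, 0.0486]
ee_rot: [2.04, 2.388, 0.006]
wrist_force: [0.0, 0.5, 6.2]
opening: 0.0475
grasp_force: 30.4
```

>>> servo_tool --motion '[{"tx": 0, "ty": 0, "tz": -0.02, "wx": 0, "wy": 0, "wz": 0, "fingers": 0.3}, {"tx": 0, "ty": 0, "tz": -0.05, "wx": 0, "wy": 0, "wz": 0, "fingers": 0.3}, {"tx": 0, "ty": 0, "tz": -0.09, "wx": 0, "wy": 0, "wz": 0, "fingers": 0.3}, {"tx": 0, "ty": 0, "tz": -0.13, "wx": 0, "wy": 0, "wz": 0, "fingers": 0.3}, {"tx": 0, "ty": 0, "tz": -0.15, "wx": 0, "wy": 0, "wz": 0, "fingers": 0.3}, {"tx": 0, "ty": 0, "tz": -0.15, "wx": 0, "wy": 0, "wz": 0, "fingers": 0.3}]'

```text
t: 4.2
tool_pos: [0.4794, 0.2537, 0.2008]
ee_rot: [2.039, 2.386, 0.012]
wrist_force: [0.3, -0.4, -2.8]
opening: 0.0474
grasp_force: 32.8
```

```bash
python3 -c "
from h import *
go([.611,-.151,.2],9)"
```

```text
t 4.2 p [0.4794 0.2537 0.2008] psi 9.0 tilt [ 0.003  0.008 -1.   ] F [ 0.33 -0.45 -2.82] M [0.008 0.009 0.039] open 0.047410078130913004 g 32.761462603812106
q [-0.63  0.4   0.14  1.78 -0.07  0.96 -0.31] shift [-0.4203  0.0669  0.    ] turn [ 0.43 -0.18 -0.03]
```

>>> servo_tool --motion '[{"tx": -0.03, "ty": 0.005, "tz": 0, "wx": 0, "wy": 0, "wz": 0, "fingers": 0.3}, {"tx": -0.07, "ty": 0.011, "tz": 0, "wx": 0, "wy": 0, "wz": 0, "fingers": 0.3}, {"tx": -0.115, "ty": 0.018, "tz": 0, "wx": 0, "wy": 0, "wz": 0, "fingers": 0.3}, {"tx": -0.16, "ty": 0.026, "tz": 0, "wx": 0, "wy": 0, "wz": 0, "fingers": 0.3}, {"tx": -0.205, "ty": 0.033, "tz": 0, "wx": 0, "wy": 0, "wz": 0, "fingers": 0.3}, {"tx": -0.25, "ty": 0.04, "tz": 0, "wx": 0, "wy": 0, "wz": 0, "fingers": 0.3}, {"tx": -0.295, "ty": 0.047, "tz": 0, "wx": 0, "wy": 0, "wz": 0, "fingers": 0.3}, {"tx": -0.34, "ty": 0.054, "tz": 0, "wx": 0, "wy": 0, "wz": 0, "fingers": 0.3}, {"tx": -0.385, "ty": 0.061, "tz": 0, "wx": 0, "wy": 0, "wz": 0, "fingers": 0.3}, {"tx": -0.419, "ty": 0.067, "tz": 0, "wx": 0, "wy": 0, "wz": 0, "fingers": 0.3}, {"tx": -0.419, "ty": 0.067, "tz": 0, "wx": 0, "wy": 0, "wz": 0, "fingers": 0.3}, {"tx": -0.419, "ty": 0.067, "tz": 0, "wx": 0, "wy": 0, "wz": 0, "fingers": 0.3}]'

```text
t: 5.4
tool_pos: [0.6085, -0.1513, 0.1952]
ee_rot: [-2.042, -2.385, 0.001]
wrist_force: [0.1, 0.8, -2.2]
opening: 0.0476
grasp_force: 32.7
```

```bash
python3 - <<'E'
from h import *
go([.611,-.151,.2],9)
from cell import eyes
c=np.load('chuck.npy');yaw=c[2];c=c[:2]
ex=np.array([np.cos(yaw),np.sin(yaw)]);ey=np.array([-ex[1],ex[0]])
rows=[]
for n in('top','scene'):
  im=eyes.camera(n)['img'];cv2.imwrite(f'pics/{n}1.png',im)
  v=warp(n,im,c-.084*ey,yaw,.15,.065,.0375,4000)
  cv2.drawMarker(v,(260,150),(0,0,255),0,14);rows.append(v)
cv2.imwrite('pics/held.png',np.vstack(rows))
E
```

```text
t 5.4 p [ 0.6085 -0.1513  0.1952] psi 8.9 tilt [ 0.001 -0.002 -1.   ] F [ 0.13  0.81 -2.23] M [0.086 0.013 0.068] open 0.04756520370484624 g 32.73344529181486
q [ 0.09  0.54  0.19  1.55 -0.11  1.06  0.46] shift [-0.0001  0.0026 -0.0048] turn [-0.1  -0.04 -0.15]
```

View pics/held.png

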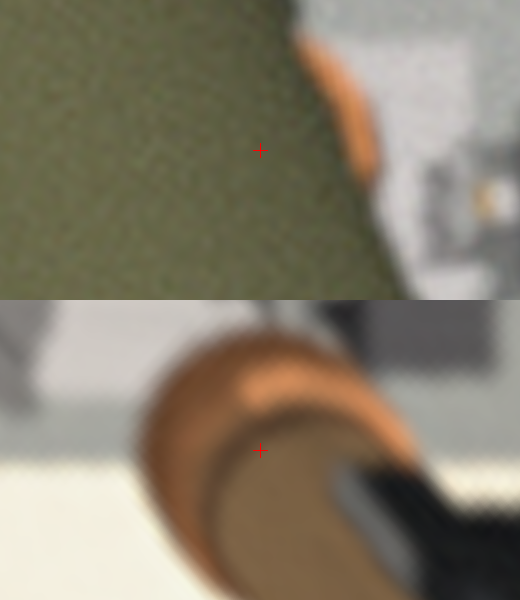

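The held disc is upright, with its right edge at u≈380 in the top view. That puts it within about 2 mm of the target, so I'm lowering it.

>>> servo_tool --motion '[{"tx": 0, "ty": 0.0025, "tz": 0.02, "wx": 0, "wy": 0, "wz": 0, "fingers": 0.3}, {"tx": 0, "ty": 0.0025, "tz": 0.04, "wx": 0, "wy": 0, "wz": 0, "fingers": 0.3}, {"tx": 0, "ty": 0.0025, "tz": 0.06, "wx": 0, "wy": 0, "wz": 0, "fingers": 0.3}, {"tx": 0, "ty": 0.0025, "tz": 0.075, "wx": 0, "wy": 0, "wz": 0, "fingers": 0.3}, {"tx": 0, "ty": 0.0025, "tz": 0.082, "wx": 0, "wy": 0, "wz": 0, "fingers": 0.3}, {"tx": 0, "ty": 0.0025, "tz": 0.085, "wx": 0, "wy": 0, "wz": 0, "fingers": 0.3}, {"tx": 0, "ty": 0.0025, "tz": 0.085, "wx": 0, "wy": 0, "wz": 0, "fingers": 0.3}, {"tx": 0, "ty": 0.0025, "tz": 0.085, "wx": 0, "wy": 0, "wz": 0, "fingers": 0.3}, {"tx": 0, "ty": 0.0025, "tz": 0.085, "wx": 0, "wy": 0, "wz": 0, "fingers": 0.3}]'

```text
t: 6.4
tool_pos: [0.6121, -0.1502, 0.1121]
ee_rot: [2.04, 2.387, 0.001]
wrist_force: [0.3, -0.4, -1.2]
opening: 0.0471
grasp_force: 32.7
```

```bash
python3 - <<'E'
from h import *
go([.611,-.151,.1086],9)
from cell import eyes
im=eyes.camera('scene')['img'];cv2.imwrite('pics/scene2.png',cv2.resize(im[190:320,220:400],None,fx=4,fy=4,interpolation=2))
E
```

```text
t 6.4 p [ 0.6121 -0.1502  0.1121] psi 9.0 tilt [-0.001  0.001 -1.   ] F [ 0.35 -0.42 -1.24] M [ 0.003  0.005 -0.022] open 0.047063053607739304 g 32.71833719161805
q [ 0.1   0.63  0.17  1.65 -0.13  0.88  0.48] shift [-0.0006 -0.0013  0.0035] turn [ 0.08  0.03 -0.03]
```

View pics/scene2.png

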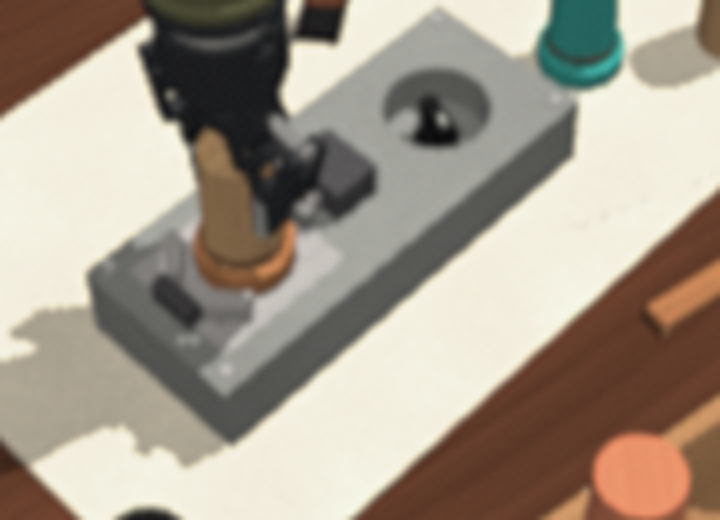

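The disc sits on the nest between the V (180,300) and the pad (320,205), with a gap at each. I'll lower the last few millimetres, release and rise.

>>> servo_tool --motion '[{"tx": 0, "ty": -0.001, "tz": 0.002, "wx": 0, "wy": 0, "wz": 0, "fingers": 0.3}, {"tx": 0, "ty": -0.001, "tz": 0.0035, "wx": 0, "wy": 0, "wz": 0, "fingers": 0.3}, {"tx": 0, "ty": -0.001, "tz": 0.0035, "wx": 0, "wy": 0, "wz": 0, "fingers": 0.3}, {"tx": 0, "ty": -0.001, "tz": 0.0035, "wx": 0, "wy": 0, "wz": 0, "fingers": 0.3}]'

```text
t: 6.85
tool_pos: [0.6107, -0.1506, 0.1087]
ee_rot: [2.041, 2.388, 0.0]
wrist_force: [-3.5, 0.7, 6.3]
opening: 0.0475
grasp_force: 33.6
```

>>> servo_tool --motion '[{"tx": 0, "ty": 0, "tz": 0, "wx": 0, "wy": 0, "wz": 0, "fingers": -0.2}, {"tx": 0, "ty": 0, "tz": 0, "wx": 0, "wy": 0, "wz": 0, "fingers": -0.5}, {"tx": 0, "ty": 0, "tz": 0, "wx": 0, "wy": 0, "wz": 0, "fingers": -0.7}, {"tx": 0, "ty": 0, "tz": 0, "wx": 0, "wy": 0, "wz": 0, "fingers": -0.7}, {"tx": 0, "ty": 0, "tz": 0, "wx": 0, "wy": 0, "wz": 0, "fingers": -0.7}, {"tx": 0, "ty": 0, "tz": -0.03, "wx": 0, "wy": 0, "wz": 0, "fingers": -0.7}, {"tx": 0, "ty": 0, "tz": -0.06, "wx": 0, "wy": 0, "wz": 0, "fingers": -0.7}, {"tx": 0, "ty": 0, "tz": -0.1, "wx": 0, "wy": 0, "wz": 0, "fingers": -0.7}, {"tx": 0, "ty": 0, "tz": -0.1, "wx": 0, "wy": 0, "wz": 0, "fingers": -0.7}]'

```text
t: 7.75
tool_pos: [0.6134, -0.1514, 0.2135]
ee_rot: [2.036, 2.382, 0.007]
wrist_force: [1.0, -0.2, -1.0]
opening: 0.0725
grasp_force: 0.0
```

```bash
python3 - <<'E'
from h import *
c=np.load('chuck.npy');w=c[:2]+.09*np.array([-np.sin(c[2]),np.cos(c[2])])
go([*w,.13],9+90-16)
E
```

```text
t 7.75 p [ 0.6134 -0.1514  0.2135] psi 9.0 tilt [-0.004  0.009 -1.   ] F [ 1.02 -0.17 -1.03] M [-0.018 -0.069  0.009] open 0.07245751335327477 g 0.0
q [ 0.09  0.53  0.19  1.52 -0.11  1.09  0.46] shift [ 0.1754 -0.003   0.0828] turn [  0.29   0.5  -74.04]
```

>>> servo_tool --motion '[{"tx": 0.02, "ty": -0.001, "tz": 0, "wx": 0, "wy": 0, "wz": -8, "fingers": -0.7}, {"tx": 0.05, "ty": -0.001, "tz": 0, "wx": 0, "wy": 0, "wz": -16, "fingers": -0.7}, {"tx": 0.085, "ty": -0.002, "tz": 0, "wx": 0, "wy": 0, "wz": -24, "fingers": 0.29}, {"tx": 0.12, "ty": -0.003, "tz": 0, "wx": 0, "wy": 0, "wz": -32, "fingers": 0.29}, {"tx": 0.15, "ty": -0.003, "tz": 0, "wx": 0, "wy": 0, "wz": -40, "fingers": 0.29}, {"tx": 0.175, "ty": -0.003, "tz": 0, "wx": 0, "wy": 0, "wz": -48, "fingers": 0.29}, {"tx": 0.175, "ty": -0.003, "tz": 0, "wx": 0, "wy": 0, "wz": -56, "fingers": 0.29}, {"tx": 0.175, "ty": -0.003, "tz": 0.02, "wx": 0, "wy": 0, "wz": -64, "fingers": 0.29}, {"tx": 0.175, "ty": -0.003, "tz": 0.05, "wx": 0, "wy": 0, "wz": -72, "fingers": 0.29}, {"tx": 0.175, "ty": -0.003, "tz": 0.07, "wx": 0, "wy": 0, "wz": -74, "fingers": 0.29}, {"tx": 0.175, "ty": -0.003, "tz": 0.08, "wx": 0, "wy": 0, "wz": -74, "fingers": 0.29}, {"tx": 0.175, "ty": -0.003, "tz": 0.08, "wx": 0, "wy": 0, "wz": -74, "fingers": 0.29}]'

```text
t: 8.95
tool_pos: [0.5797, 0.0219, 0.1265]
ee_rot: [-0.195, -3.133, 0.0]
wrist_force: [0.0, -0.2, 0.9]
opening: 0.0305
grasp_force: 0.0
```

```bash
python3 - <<'E'
from h import *
from cell import eyes
c=np.load('chuck.npy');yaw=c[2];c=c[:2]
ex=np.array([np.cos(yaw),np.sin(yaw)]);ey=np.array([-ex[1],ex[0]])
go([*(c+.09*ey),.038],83)
a=[]
for n in('top','scene'):
  p=eyes.camera(n);cv2.imwrite(f'pics/{n}3.png',p['img'])
  print([(np.round(d['centre'],3).tolist(),round(d['conf'],2)) for th in('cup','knob') for d in eyes.recognise(th,p)][:5])
  a.append(warp(n,p['img'],c-.02*ey,yaw,.078,.13,.045,3000))
a=np.vstack(a)
# expected disc circle at z=.078 for home offset 7
for k in(0,270):
  cv2.circle(a,(int((.13-.064)*3000),135+k),96,(0,0,255),1)
cv2.imwrite('pics/placed.png',a)
E
```

```text
t 8.95 p [0.5797 0.0219 0.1265] psi 82.9 tilt [ 0.003 -0.    -1.   ] F [ 0.04 -0.18  0.87] M [0.015 0.019 0.022] open 0.030468765094919834 g 0.0
q [ 0.02  0.54 -0.16  1.76  0.11  0.85  1.26] shift [-0.0044 -0.0002  0.0885] turn [-0.03 -0.15 -0.12]
[([0.598, -0.144, 0.15], 0.86), ([0.561, 0.16, 0.094], 0.8), ([0.351, 0.111, 0.013], 0.74), ([0.326, 0.314, 0.091], 0.66), ([0.613, -0.201, 0.08], 0.45)]
[([0.581, 0.15, 0.058], 0.92), ([0.625, -0.162, 0.126], 0.68), ([0.339, 0.31, 0.063], 0.66), ([0.586, 0.019, 0.051], 0.59)]
```

View pics/placed.png

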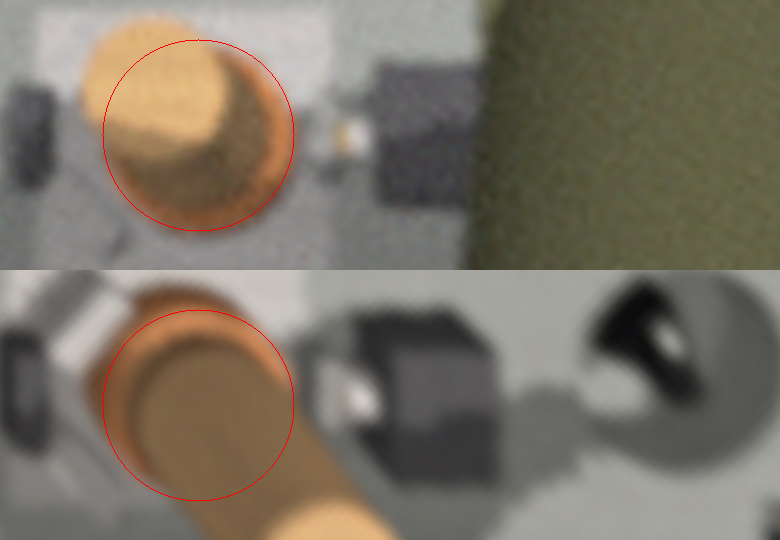

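The cup stands free in the nest, with the disc on the red target circle and gaps to both the V and the pad. The knob bar appears turned about 20° clockwise. I'm centring over the well and descending in two stages.

>>> servo_tool --motion '[{"tx": -0.004, "ty": 0, "tz": 0, "wx": 0, "wy": 0, "wz": 4, "fingers": 0.29}, {"tx": -0.004, "ty": 0, "tz": 0.03, "wx": 0, "wy": 0, "wz": 4, "fingers": 0.29}, {"tx": -0.004, "ty": 0, "tz": 0.055, "wx": 0, "wy": 0, "wz": 4, "fingers": 0.29}, {"tx": -0.004, "ty": 0, "tz": 0.064, "wx": 0, "wy": 0, "wz": 4, "fingers": 0.29}, {"tx": -0.004, "ty": 0, "tz": 0.064, "wx": 0, "wy": 0, "wz": 4, "fingers": 0.29}, {"tx": -0.004, "ty": 0, "tz": 0.064, "wx": 0, "wy": 0, "wz": 4, "fingers": 0.29}]'

```text
t: 9.85
tool_pos: [0.5851, 0.0216, 0.0648]
ee_rot: [0.302, 3.126, 0.0]
wrist_force: [-0.2, -0.3, -0.2]
opening: 0.0302
grasp_force: 0.0
```

```bash
python3 -c "
from h import *
go([.5838,.0212,.038],79)"
```

```text
t 9.85 p [0.5851 0.0216 0.0648] psi 79.0 tilt [-0.001  0.    -1.   ] F [-0.2  -0.27 -0.18] M [ 0.047 -0.013 -0.032] open 0.030235222365000355 g 0.0
q [ 0.    0.62 -0.13  1.81  0.11  0.71  1.19] shift [ 0.0012 -0.0007  0.0268] turn [ 0.02  0.07 -0.03]
```

>>> servo_tool --motion '[{"tx": 0.001, "ty": -0.0005, "tz": 0.008, "wx": 0, "wy": 0, "wz": 0, "fingers": 0.29}, {"tx": 0.001, "ty": -0.0005, "tz": 0.016, "wx": 0, "wy": 0, "wz": 0, "fingers": 0.29}, {"tx": 0.001, "ty": -0.0005, "tz": 0.022, "wx": 0, "wy": 0, "wz": 0, "fingers": 0.29}, {"tx": 0.001, "ty": -0.0005, "tz": 0.027, "wx": 0, "wy": 0, "wz": 0, "fingers": 0.29}, {"tx": 0.001, "ty": -0.0005, "tz": 0.027, "wx": 0, "wy": 0, "wz": 0, "fingers": 0.29}, {"tx": 0.001, "ty": -0.0005, "tz": 0.027, "wx": 0, "wy": 0, "wz": 0, "fingers": 0.29}]'

```text
t: 10.45
tool_pos: [0.5833, 0.0213, 0.0366]
ee_rot: [-0.302, -3.127, 0.0]
wrist_force: [0.9, -0.4, -0.1]
opening: 0.0305
grasp_force: 0.0
```

>>> servo_tool --motion '[{"tx": 0, "ty": 0, "tz": 0, "wx": 0, "wy": 0, "wz": 0, "fingers": 0.45}, {"tx": 0, "ty": 0, "tz": 0, "wx": 0, "wy": 0, "wz": 0, "fingers": 0.6}, {"tx": 0, "ty": 0, "tz": 0, "wx": 0, "wy": 0, "wz": 0, "fingers": 0.75}, {"tx": 0, "ty": 0, "tz": 0, "wx": 0, "wy": 0, "wz": 0, "fingers": 0.9}, {"tx": 0, "ty": 0, "tz": 0, "wx": 0, "wy": 0, "wz": 0, "fingers": 0.9}, {"tx": 0, "ty": 0, "tz": 0, "wx": 0, "wy": 0, "wz": 0, "fingers": 0.9}]' --force 40

```text
t: 11.05
tool_pos: [0.5834, 0.0206, 0.0372]
ee_rot: [0.303, 3.127, -0.001]
wrist_force: [-1.7, -3.9, 4.4]
opening: 0.011
grasp_force: 41.0
```

```bash
python3 -c "
from h import *
go([.5838,.0212,.038],79)"
```

```text
t 11.05 p [0.5834 0.0206 0.0372] psi 78.9 tilt [-0.    -0.001 -1.   ] F [-1.7  -3.87  4.37] M [-0.598  0.356  0.057] open 0.011008153675548398 g 40.98141252994537
q [-0.    0.66 -0.12  1.84  0.12  0.65  1.19] shift [-0.0003  0.0007 -0.0008] turn [-0.04  0.02 -0.05]
```

Bar gripped. Turning clockwise in steps and watching the z moment.

>>> servo_tool --motion '[{"tx": 0, "ty": 0, "tz": 0, "wx": 0, "wy": 0, "wz": 3, "fingers": 0.9}, {"tx": 0, "ty": 0, "tz": 0, "wx": 0, "wy": 0, "wz": 6, "fingers": 0.9}, {"tx": 0, "ty": 0, "tz": 0, "wx": 0, "wy": 0, "wz": 9, "fingers": 0.9}, {"tx": 0, "ty": 0, "tz": 0, "wx": 0, "wy": 0, "wz": 12, "fingers": 0.9}, {"tx": 0, "ty": 0, "tz": 0, "wx": 0, "wy": 0, "wz": 15, "fingers": 0.9}, {"tx": 0, "ty": 0, "tz": 0, "wx": 0, "wy": 0, "wz": 18, "fingers": 0.9}, {"tx": 0, "ty": 0, "tz": 0, "wx": 0, "wy": 0, "wz": 21, "fingers": 0.9}, {"tx": 0, "ty": 0, "tz": 0, "wx": 0, "wy": 0, "wz": 24, "fingers": 0.9}]'

```text
t: 11.85
tool_pos: [0.5835, 0.0209, 0.0372]
ee_rot: [0.948, 2.994, -0.0]
wrist_force: [-1.5, -2.3, 5.6]
opening: 0.011
grasp_force: 41.1
```

```bash
python3 -c "
from h import *
go([.5838,.0212,.038],79)"
```

```text
t 11.85 p [0.5835 0.0209 0.0372] psi 54.8 tilt [-0.001 -0.    -1.   ] F [-1.49 -2.35  5.58] M [-0.531  0.326  0.167] open 0.010980664911130731 g 41.092329025268555
q [-0.08  0.66  0.    1.84 -0.    0.65  0.88] shift [-0.      0.0004 -0.0008] turn [-1.000e-02  4.000e-02 -2.415e+01]
```

>>> servo_tool --motion '[{"tx": 0, "ty": 0, "tz": 0, "wx": 0, "wy": 0, "wz": 3, "fingers": 0.9}, {"tx": 0, "ty": 0, "tz": 0, "wx": 0, "wy": 0, "wz": 6, "fingers": 0.9}, {"tx": 0, "ty": 0, "tz": 0, "wx": 0, "wy": 0, "wz": 9, "fingers": 0.9}, {"tx": 0, "ty": 0, "tz": 0, "wx": 0, "wy": 0, "wz": 12, "fingers": 0.9}, {"tx": 0, "ty": 0, "tz": 0, "wx": 0, "wy": 0, "wz": 15, "fingers": 0.9}, {"tx": 0, "ty": 0, "tz": 0, "wx": 0, "wy": 0, "wz": 18, "fingers": 0.9}, {"tx": 0, "ty": 0, "tz": 0, "wx": 0, "wy": 0, "wz": 21, "fingers": 0.9}, {"tx": 0, "ty": 0, "tz": 0, "wx": 0, "wy": 0, "wz": 24, "fingers": 0.9}, {"tx": 0, "ty": 0, "tz": 0, "wx": 0, "wy": 0, "wz": 27, "fingers": 0.9}, {"tx": 0, "ty": 0, "tz": 0, "wx": 0, "wy": 0, "wz": 30, "fingers": 0.9}]'

```text
t: 12.85
tool_pos: [0.5839, 0.0212, 0.0372]
ee_rot: [1.69, 2.647, 0.001]
wrist_force: [-0.1, -0.9, 5.0]
opening: 0.0108
grasp_force: 41.0
```

```bash
python3 - <<'E'
from h import *
from cell import eyes
go([.5838,.0212,.038],79)
c=np.load('chuck.npy');yaw=c[2];c=c[:2]
ex=np.array([np.cos(yaw),np.sin(yaw)]);ey=np.array([-ex[1],ex[0]])
a=[]
for n in('top','scene'):
  p=eyes.camera(n);cv2.imwrite(f'pics/{n}4.png',p['img'])
  a.append(warp(n,p['img'],c-.065*ey,yaw,.078,.09,.04,4000)[:300])
a=np.vstack(a)
cv2.imwrite('pics/turn1.png',a)
E
```

```text
t 12.85 p [0.5839 0.0212 0.0372] psi 24.9 tilt [-0.001  0.001 -1.   ] F [-0.09 -0.86  4.98] M [-0.375  0.07   0.176] open 0.01084249522230136 g 40.98973989486694
q [-0.17  0.66  0.15  1.84 -0.16  0.65  0.5 ] shift [ 0.0001 -0.0001 -0.0008] turn [ 4.000e-02  7.000e-02 -5.414e+01]
```

View pics/turn1.png

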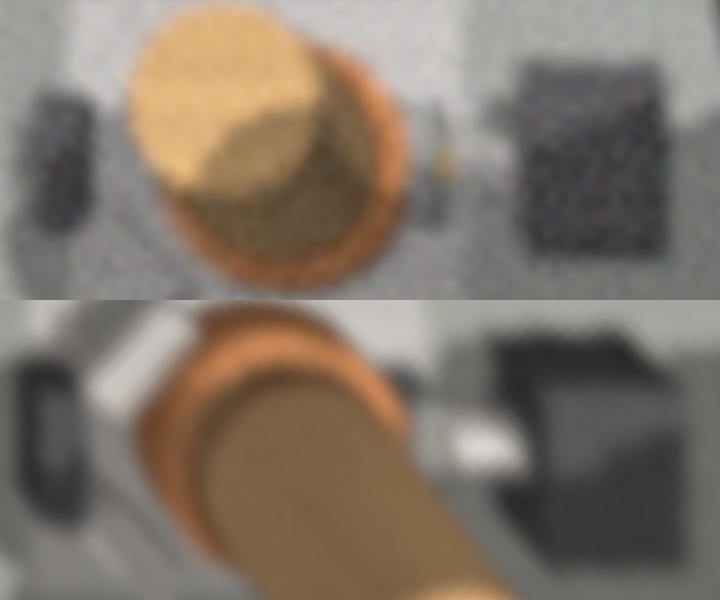

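The pad has advanced to about the disc edge (u≈405), and the moving torque baseline is about 0.17 N m. I'll continue.

>>> servo_tool --motion '[{"tx": 0, "ty": 0, "tz": 0, "wx": 0, "wy": 0, "wz": 3, "fingers": 0.9}, {"tx": 0, "ty": 0, "tz": 0, "wx": 0, "wy": 0, "wz": 6, "fingers": 0.9}, {"tx": 0, "ty": 0, "tz": 0, "wx": 0, "wy": 0, "wz": 9, "fingers": 0.9}, {"tx": 0, "ty": 0, "tz": 0, "wx": 0, "wy": 0, "wz": 12, "fingers": 0.9}, {"tx": 0, "ty": 0, "tz": 0, "wx": 0, "wy": 0, "wz": 15, "fingers": 0.9}, {"tx": 0, "ty": 0, "tz": 0, "wx": 0, "wy": 0, "wz": 18, "fingers": 0.9}]'

```text
t: 13.55
tool_pos: [0.5841, 0.0212, 0.0372]
ee_rot: [2.082, 2.351, 0.002]
wrist_force: [0.5, -3.0, 4.4]
opening: 0.0109
grasp_force: 41.0
```

```bash
cat > m.py <<'E'
from cell import sensors,eyes
import numpy as np
from scipy.spatial.transform import Rotation as Ro
s=sensors.sense();m=Ro.from_rotvec(s['ee_rot']).as_matrix()
print(s['t'],'psi',np.rad2deg(np.arctan2(m[1,1],m[0,1])).round(2),'M',np.round(s['ft_torque'],4),'q7',round(s['joint_positions'][6],2),'F',np.round(s['wrist_force'],1))
E
python3 m.py
```

```text
13.55 psi 6.95 M [-0.4136 -0.0439  0.1906] q7 0.28 F [ 0.5 -3.   4.4]
```

>>> servo_tool --motion '[{"tx": 0, "ty": 0, "tz": 0, "wx": 0, "wy": 0, "wz": 3, "fingers": 0.9}, {"tx": 0, "ty": 0, "tz": 0, "wx": 0, "wy": 0, "wz": 6, "fingers": 0.9}, {"tx": 0, "ty": 0, "tz": 0, "wx": 0, "wy": 0, "wz": 9, "fingers": 0.9}, {"tx": 0, "ty": 0, "tz": 0, "wx": 0, "wy": 0, "wz": 12, "fingers": 0.9}]'

```text
t: 13.95
tool_pos: [0.5843, 0.0212, 0.0372]
ee_rot: [2.316, 2.12, 0.002]
wrist_force: [-0.2, -1.6, 4.4]
opening: 0.0108
grasp_force: 41.0
```

```bash
python3 m.py
```

```text
13.95 psi -5.04 M [-0.3752 -0.1737  0.2257] q7 0.13 F [-0.2 -1.6  4.4]
```

>>> servo_tool --motion '[{"tx": 0, "ty": 0, "tz": 0, "wx": 0, "wy": 0, "wz": 3, "fingers": 0.9}, {"tx": 0, "ty": 0, "tz": 0, "wx": 0, "wy": 0, "wz": 6, "fingers": 0.9}, {"tx": 0, "ty": 0, "tz": 0, "wx": 0, "wy": 0, "wz": 9, "fingers": 0.9}]'

```text
t: 14.25
tool_pos: [0.5845, 0.0212, 0.0372]
ee_rot: [2.475, 1.932, 0.003]
wrist_force: [0.8, -1.4, 3.4]
opening: 0.0107
grasp_force: 40.9
```

```bash
python3 m.py
```

```text
14.25 psi -14.04 M [-0.4062 -0.2541  0.1556] q7 0.01 F [ 0.8 -1.4  3.4]
```

```bash
cat > m2.py <<'E'
from cell import sensors,eyes
import numpy as np
L=[]
for i in range(8):
    p=eyes.camera('top');L.append(sensors.sense()['ft_torque'][2])
print(np.round(L,3),np.mean(L).round(4),sensors.sense()['t'])
E
python3 m2.py
```

```text
[ 0.094 -0.074 -0.124 -0.141 -0.109 -0.085 -0.065 -0.073] -0.072 14.65
```

Held torque relaxes, so it isn't reliable at rest. Instead I'll track the cup's travel in the images, since its motion stops at home.

```bash
cat > trk.py <<'E'
from h import *
from cell import eyes,sensors
import sys
tag=sys.argv[1];ey=np.array([-np.sin(.157),np.cos(.157)])
if tag!='-':
    for n in('top','scene'):cv2.imwrite(f'pics/{n}_{tag}.png',np.mean([eyes.camera(n)['img'] for _ in range(3)],0).astype(np.uint8))
ref=[('top','top4'),('scene','scene4')]
base=np.array([.611,-.151])
for n,r in ref:
    a=cv2.imread(f'pics/{r}.png',0).astype(np.float32)
    # template window: projected cup bbox
    th=np.linspace(0,6.28,40);pts=np.vstack([np.c_[base[0]+rr*np.cos(th),base[1]+rr*np.sin(th),0*th+z] for rr,z in((.032,.06),(.032,.078),(.0225,.165))])
    q=proj(n,pts);hull=cv2.convexHull(q.astype(np.int32));mask=np.zeros(a.shape,np.uint8);cv2.fillConvexPoly(mask,hull,255);mask=cv2.dilate(mask,np.ones((5,5)))
    d1=(proj(n,np.r_[base-.005*ey,.1])-proj(n,np.r_[base,.1]))[0]/5  # px per mm to V
    for f in sys.argv[2:]:
        b=cv2.imread(f'pics/{n}{f}.png',0).astype(np.float32)
        W=np.eye(2,3,dtype=np.float32)
        try:
            cc,W=cv2.findTransformECC(a,b,W,cv2.MOTION_TRANSLATION,(3,200,1e-6),mask,3)
            t=W[:,2];print(n,f,'mm to V',round(float(t@d1/(d1@d1)),2),'perp px',round(float(t[0]*d1[1]-t[1]*d1[0])/np.linalg.norm(d1),2),'cc',round(cc,3))
        except cv2.error as e:print(n,f,'fail')
E
python3 trk.py a 3 4 _a; python3 m.py
```

```text
top 3 mm to V -1.51 perp px -0.13 cc 0.94
top 4 mm to V -0.0 perp px 0.0 cc 1.0
top _a mm to V 3.8 perp px -0.41 cc 0.967
scene 3 mm to V 0.91 perp px -0.14 cc 0.975
scene 4 mm to V -0.0 perp px 0.0 cc 1.0
scene _a mm to V 3.61 perp px -0.05 cc 0.966
14.95 psi -14.0 M [-0.3826 -0.9523 -0.0627] q7 0.02 F [ 4.3 -1.   5.1]
```

>>> servo_tool --motion '[{"tx": 0, "ty": 0, "tz": 0, "wx": 0, "wy": 0, "wz": 2, "fingers": 0.9}, {"tx": 0, "ty": 0, "tz": 0, "wx": 0, "wy": 0, "wz": 4, "fingers": 0.9}, {"tx": 0, "ty": 0, "tz": 0, "wx": 0, "wy": 0, "wz": 6, "fingers": 0.9}]'

```text
t: 15.25
tool_pos: [0.5845, 0.0211, 0.0372]
ee_rot: [2.575, 1.798, 0.003]
wrist_force: [5.5, -1.8, 5.8]
opening: 0.011
grasp_force: 41.1
```

```bash
python3 m.py; python3 trk.py b _a _b
```

```text
15.25 psi -20.15 M [-0.4689 -1.1335  0.1508] q7 -0.06 F [ 5.5 -1.8  5.8]
top _a mm to V 3.8 perp px -0.41 cc 0.967
top _b mm to V 4.16 perp px -0.42 cc 0.961
scene _a mm to V 3.61 perp px -0.05 cc 0.966
scene _b mm to V 4.33 perp px -0.02 cc 0.959
```

>>> servo_tool --motion '[{"tx": 0, "ty": 0, "tz": 0, "wx": 0, "wy": 0, "wz": 2, "fingers": 0.9}, {"tx": 0, "ty": 0, "tz": 0, "wx": 0, "wy": 0, "wz": 4, "fingers": 0.9}, {"tx": 0, "ty": 0, "tz": 0, "wx": 0, "wy": 0, "wz": 6, "fingers": 0.9}]'

```text
t: 15.85
tool_pos: [0.5846, 0.0211, 0.0372]
ee_rot: [2.665, 1.66, 0.003]
wrist_force: [3.9, -2.3, 5.8]
opening: 0.0115
grasp_force: 41.1
```

```bash
python3 m.py; python3 trk.py c _b _c
```

```text
15.85 psi -26.15 M [-0.4988 -1.1593  0.1981] q7 -0.14 F [ 3.9 -2.3  5.8]
top _b mm to V 4.16 perp px -0.42 cc 0.961
top _c mm to V 4.5 perp px -0.39 cc 0.95
scene _b mm to V 4.33 perp px -0.02 cc 0.959
scene _c mm to V 5.47 perp px -0.06 cc 0.948
```

>>> servo_tool --motion '[{"tx": 0, "ty": 0, "tz": 0, "wx": 0, "wy": 0, "wz": 2, "fingers": 0.9}, {"tx": 0, "ty": 0, "tz": 0, "wx": 0, "wy": 0, "wz": 4, "fingers": 0.9}, {"tx": 0, "ty": 0, "tz": 0, "wx": 0, "wy": 0, "wz": 6, "fingers": 0.9}]'

```text
t: 16.45
tool_pos: [0.5846, 0.0211, 0.0372]
ee_rot: [2.748, 1.519, 0.003]
wrist_force: [4.3, -2.2, 4.8]
opening: 0.0111
grasp_force: 41.1
```

```bash
python3 m.py; python3 trk.py d _c _d
```

```text
16.45 psi -32.15 M [-0.5057 -1.2192  0.2014] q7 -0.22 F [ 4.3 -2.2  4.8]
top _c mm to V 4.5 perp px -0.39 cc 0.95
top _d mm to V 5.22 perp px -0.44 cc 0.946
scene _c mm to V 5.47 perp px -0.06 cc 0.948
scene _d mm to V 7.07 perp px -0.22 cc 0.941
```

>>> servo_tool --motion '[{"tx": 0, "ty": 0, "tz": 0, "wx": 0, "wy": 0, "wz": 2, "fingers": 0.9}, {"tx": 0, "ty": 0, "tz": 0, "wx": 0, "wy": 0, "wz": 4, "fingers": 0.9}, {"tx": 0, "ty": 0, "tz": 0, "wx": 0, "wy": 0, "wz": 6, "fingers": 0.9}]'

```text
t: 17.05
tool_pos: [0.5847, 0.021, 0.0372]
ee_rot: [2.824, 1.373, 0.003]
wrist_force: [6.1, -2.5, 4.5]
opening: 0.011
grasp_force: 41.1
```

```bash
python3 m.py; python3 trk.py e _e
```

```text
17.05 psi -38.15 M [-0.5684 -1.2892  0.1859] q7 -0.29 F [ 6.1 -2.5  4.5]
top _e mm to V 6.12 perp px -0.55 cc 0.946
scene _e mm to V 8.21 perp px -0.39 cc 0.941
```

>>> servo_tool --motion '[{"tx": 0, "ty": 0, "tz": 0, "wx": 0, "wy": 0, "wz": 2, "fingers": 0.9}, {"tx": 0, "ty": 0, "tz": 0, "wx": 0, "wy": 0, "wz": 4, "fingers": 0.9}, {"tx": 0, "ty": 0, "tz": 0, "wx": 0, "wy": 0, "wz": 6, "fingers": 0.9}]'

```text
t: 17.65
tool_pos: [0.5848, 0.021, 0.0372]
ee_rot: [2.892, 1.223, 0.004]
wrist_force: [6.3, -1.5, 4.8]
opening: 0.0108
grasp_force: 41.0
```

```bash
python3 m.py; python3 trk.py f _f
```

```text
17.65 psi -44.15 M [-0.5452 -1.2566  0.1687] q7 -0.37 F [ 6.3 -1.5  4.8]
top _f mm to V 6.14 perp px -0.54 cc 0.942
scene _f mm to V 7.64 perp px -0.13 cc 0.933
```

>>> servo_tool --motion '[{"tx": 0, "ty": 0, "tz": 0, "wx": 0, "wy": 0, "wz": 2, "fingers": 0.9}, {"tx": 0, "ty": 0, "tz": 0, "wx": 0, "wy": 0, "wz": 4, "fingers": 0.9}, {"tx": 0, "ty": 0, "tz": 0, "wx": 0, "wy": 0, "wz": 6, "fingers": 0.9}]'

```text
t: 18.25
tool_pos: [0.5848, 0.0209, 0.0372]
ee_rot: [2.952, 1.07, 0.004]
wrist_force: [5.4, -2.0, 3.6]
opening: 0.0109
grasp_force: 41.0
```

```bash
python3 m.py; python3 trk.py g _g
```

```text
18.25 psi -50.15 M [-0.6205 -1.3836  0.1581] q7 -0.45 F [ 5.4 -2.   3.6]
top _g mm to V 6.06 perp px -0.56 cc 0.94
scene _g mm to V 7.72 perp px -0.13 cc 0.932
```

The cup stopped moving near psi ≈ -37° (home). 10 N is about 20.5° beyond that, at about -58°, so 8° to go.

>>> servo_tool --motion '[{"tx": 0, "ty": 0, "tz": 0, "wx": 0, "wy": 0, "wz": 2, "fingers": 0.9}, {"tx": 0, "ty": 0, "tz": 0, "wx": 0, "wy": 0, "wz": 4, "fingers": 0.9}, {"tx": 0, "ty": 0, "tz": 0, "wx": 0, "wy": 0, "wz": 6, "fingers": 0.9}, {"tx": 0, "ty": 0, "tz": 0, "wx": 0, "wy": 0, "wz": 8, "fingers": 0.9}]'

```text
t: 18.95
tool_pos: [0.5849, 0.0208, 0.0372]
ee_rot: [3.019, 0.861, 0.004]
wrist_force: [5.6, -2.7, 3.8]
opening: 0.0111
grasp_force: 41.1
```

```bash
python3 m.py; python3 trk.py i _g _i;python3 m.py
```

```text
18.95 psi -58.16 M [-0.5899 -1.4363  0.242 ] q7 -0.55 F [ 5.6 -2.7  3.8]
top _g mm to V 6.06 perp px -0.56 cc 0.94
top _i mm to V 5.76 perp px -0.53 cc 0.939
scene _g mm to V 7.72 perp px -0.13 cc 0.932
scene _i mm to V 7.72 perp px -0.14 cc 0.931
19.25 psi -58.1 M [-0.6827 -1.3888  0.0579] q7 -0.55 F [ 6.2 -3.   4.4]
```

Cup still at home, and the moving torque of 0.242 N m matches about 10 N. Releasing and leaving the well.

>>> servo_tool --motion '[{"tx": 0, "ty": 0, "tz": 0, "wx": 0, "wy": 0, "wz": 0, "fingers": 0.6}, {"tx": 0, "ty": 0, "tz": 0, "wx": 0, "wy": 0, "wz": 0, "fingers": 0.4}, {"tx": 0, "ty": 0, "tz": 0, "wx": 0, "wy": 0, "wz": 0, "fingers": 0.4}, {"tx": 0, "ty": 0, "tz": 0, "wx": 0, "wy": 0, "wz": 0, "fingers": 0.4}, {"tx": 0, "ty": 0, "tz": -0.015, "wx": 0, "wy": 0, "wz": 0, "fingers": 0.4}, {"tx": 0, "ty": 0, "tz": -0.035, "wx": 0, "wy": 0, "wz": 0, "fingers": 0.4}, {"tx": 0, "ty": 0, "tz": -0.065, "wx": 0, "wy": 0, "wz": 0, "fingers": 0.4}, {"tx": 0, "ty": 0, "tz": -0.11, "wx": 0, "wy": 0, "wz": 0, "fingers": 0.4}, {"tx": 0, "ty": 0, "tz": -0.16, "wx": 0, "wy": 0, "wz": 0, "fingers": 0.4}, {"tx": 0, "ty": 0, "tz": -0.2, "wx": 0, "wy": 0, "wz": 0, "fingers": 0.4}, {"tx": 0, "ty": 0, "tz": -0.22, "wx": 0, "wy": 0, "wz": 0, "fingers": 0.4}, {"tx": 0, "ty": 0, "tz": -0.22, "wx": 0, "wy": 0, "wz": 0, "fingers": 0.4}]'

```text
t: 20.45
tool_pos: [0.5844, 0.0209, 0.26]
ee_rot: [3.019, 0.865, 0.008]
wrist_force: [-0.1, -0.5, -0.3]
opening: 0.0255
grasp_force: 0.0
```

```bash
python3 m.py; python3 trk.py j _j; python3 - <<'E'
import cv2,numpy as np
a=cv2.imread('pics/scene_j.png')[170:330,210:410]
cv2.imwrite('pics/final.png',cv2.resize(a,None,fx=3.7,fy=3.7,interpolation=2))
E
```

```text
20.45 psi -58.03 M [-0.0168 -0.0336 -0.0017] q7 -0.73 F [-0.1 -0.5 -0.3]
top _j mm to V 8.27 perp px -0.56 cc 0.93
scene _j mm to V 7.77 perp px -0.18 cc 0.941
```

View pics/final.png

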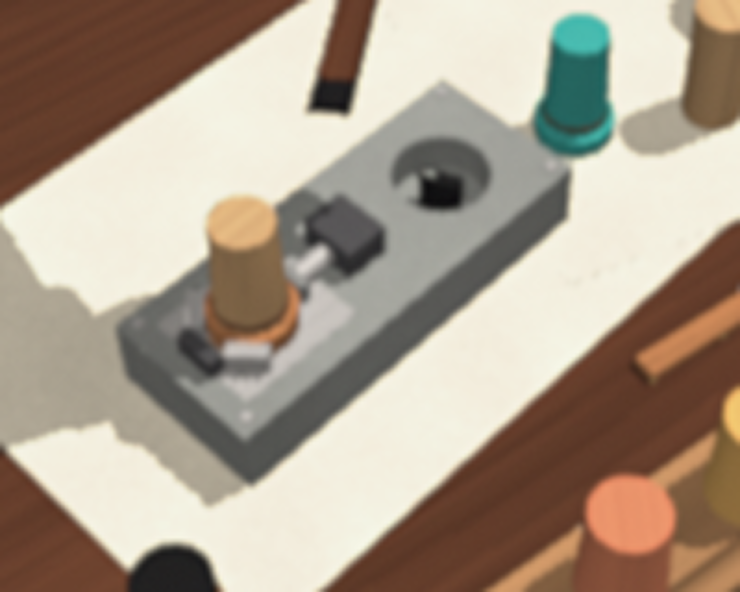

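The gripper is clear and the cup is upright against the V. One numeric check that the knob really turned with the gripper: compare the marker line with its predicted projection.

```bash
python3 - <<'E'
from h import *
w=np.array([.5842,.0211])
for n in('scene','top'):
  im=cv2.imread(f'pics/{n}_j.png',0).astype(np.float32)
  def quad(a,x0,x1,h):
    a=np.deg2rad(a);ex=np.array([np.cos(a),np.sin(a)]);ey=np.array([-ex[1],ex[0]])
    return proj(n,np.array([np.r_[w+ex*x+ey*y,.056] for x,y in((x0,-h),(x1,-h),(x1,h),(x0,h))]))
  # line score: mean brightness along +x half, minus -x half, at bar top
  res=[]
  for a in range(-180,180,6):
    r=np.deg2rad(a);e=np.array([np.cos(r),np.sin(r)])
    s=np.linspace(.003,.015,12)
    f=lambda sg:cv2.remap(im,*[q.reshape(1,-1) for q in proj(n,np.c_[w+sg*s[:,None]*e,0*s+.056]).astype(np.float32).T],1).ravel()
    p,m=f(1),f(-1);res.append((p.mean()-m.mean(),a,p.mean(),m.mean()))
  res.sort(reverse=True);print(n,[tuple(np.round(r).astype(int)) for r in res[:8]])
  c=proj(n,np.r_[w,.056])[0];u,v=np.round(c).astype(int);print(c.round(1));print(im[v-8:v+9,u-9:u+10].astype(int))
  for a in(-148,-120,-100):print(a,(quad(a,0,.016,.002)-[u-9,v-8]).mean(0).round(1),(quad(a,-.016,.016,.006)-[u-9,v-8]).round(1).tolist())
E
```

```text
scene [(np.int64(70), np.int64(-162), np.int64(103), np.int64(33)), (np.int64(69), np.int64(-168), np.int64(99), np.int64(31)), (np.int64(69), np.int64(-156), np.int64(105), np.int64(36)), (np.int64(66), np.int64(-174), np.int64(95), np.int64(29)), (np.int64(65), np.int64(-150), np.int64(105), np.int64(40)), (np.int64(63), np.int64(-180), np.int64(91), np.int64(28)), (np.int64(60), np.int64(174), np.int64(87), np.int64(27)), (np.int64(57), np.int64(168), np.int64(83), np.int64(26))]
[328.6 217.3]
[[125 109  96  89  87  85  84  84  84  84  84  85  84  85  88  92 103 118
  135]
 [100  89  84  83  82  84  83  85  85  85  86  85  84  84  84  84  87  94
  108]
 [ 86  84  82  83  83  84  85  85  86  86  86  85  85  85  85  84  84  84
   88]
 [ 84  83  82  83  84  84  85  86  87  87  86  86  85  84  85  86  85  83
   83]
 [ 85  83  82  82  83  83  85  84  86  86  87  86  86  85  84  86  85  84
   82]
 [ 84  83  82  80  80  81  82  82  84  89  90  90  89  87  86  86  87  84
   83]
 [ 85  84  81  81  89  96 100  90  82  85  90  93  94  93  90  89  87  85
   83]
 [ 91  97  90  84 100 120 128 1
[... 2349 characters left out ...]
 150]
 [ 82  81  80  77  76  72  70  67  66  68  62  61  60  54  48  53  83 109
  135]
 [ 83  80  80  79  74  74  73  69  66  64  62  61  60  51  47  66  94 110
  118]
 [ 79  80  77  77  72  72  70  69  69  62  61  63  54  54  62  88 104 113
  112]
 [ 83  81  78  76  75  75  69  69  63  66  61  57  58  67  86 102 111 113
  113]
 [ 81  81  78  74  70  73  70  69  64  62  55  62  71  91 108 115 116 116
  120]
 [ 81  78  77  77  73  68  66  69  62  65  60  65  89 120 133 139 135 137
  141]]
-148 [10.9 10.5] [[4.1, 4.4], [10.7, 14.2], [14.5, 11.7], [7.9, 1.9]]
-120 [11.9  9.4] [[2.9, 7.2], [13.5, 12.8], [15.6, 8.9], [5.1, 3.3]]
-100 [12.3  8.5] [[3.0, 9.4], [14.9, 11.1], [15.5, 6.7], [3.7, 5.0]]
```

```bash
python3 -c "
from cell import job
print(job.job_done())"
```

```text
the job is handed in; nothing more can be done
None
```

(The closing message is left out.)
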